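Brush out the coffee grinder, then fit its lid and hold it pressed

ROBOT

A 7-joint arm with a two-finger parallel gripper is mounted at the origin on the work surface. World frame = base frame: x ahead of the robot, y to its left, z up, the work surface at z = 0. Lengths are in m, angles in rad, forces in N, time in s.
With the tool pointing down it reaches from about 0.425 to 0.925 m from the base axis. Payload 6.8 kg.
Tool frame: the origin (TCP) lies at the very end of the fingers, on their centre line; the grasp point (between the pads) lies 19 mm behind it; z points along the fingers, y is the line along which they close (so a half turn about z gives the same grasp; the last joint's range is limited). The gripper opens to 85 mm and grips with 20 to 120 N. Pads are 22 mm wide; open, the fingers measure 114 mm over their backs; the gripper's body (76 mm by 85 mm) begins 54 mm behind the grasp point. The pads swing forward as they close: fully open they stand 13 mm farther back than shut.
Start: joints at [1.015, 0.477, 0.022, 1.555, -0.011, 1.109, -0.083], TCP at [0.292, -0.608, 0.231] pointing down, gripper open.
Joint ranges: [-2.96, 2.96], [-0.34, 2.1], [-1.41, 1.46], [0.24, 2.44], [-1.37, 4.51], [0.17, 1.92], [-2.96, 2.96]. Speed limits (rad/s): [2.39, 2.39, 3.14, 3.14, 3.14, 3.14, 3.14].

INTERFACE

Orientations are given as a unit quaternion [w, x, y, z].
In Python, from station import bot gives the robot as it stands. The module is installed in compiled form; this text tells all that it offers.
- The arm moves only by the shell command python3 -m jog 'ROWS' [OPENING] [FORCE]. ROWS is JSON, a list of rows, each a list of 4 numbers: the shift along the tool's x, y, z in cm, then the turn about the tool's z in rad. In form: [[x, y, z, spin], ...]. A call has 1 to 20 rows; each row is the pose to reach, as a shift and turn from the pose commanded when the call began, along the tool's axes at that moment; what a row does not reach only later rows make up. A row lasts 1/12 s, in which the tool goes at most 41.7 mm and 7.16 degrees, less where a joint would pass 70% of its speed; a pose out of reach is approached as far as the arm can. A call with a gripper value outside its range is refused whole. OPENING is the closure, from -1 (fully open) to 1 (shut), set as the call begins (- or left out, the last holds). The fingers move at their own pace and stop on an object; FORCE is the grip in N (left out, the last holds). Time passes only in rows, so rows that repeat a pose let the fingers close. It gives the time, the measured TCP pose, the force, the opening and the grip force at its end, in the units of the state.
- bot.get_obs(): the state, without advancing time (a new reading comes with each control period).
- bot.read_camera(name): name is "scene" or "top"; returns a dict with "pixels" (420x560x3 uint8, red, green, blue), "depth" (420x560 float32, m along the optical axis (not along the pixel's ray), 0 where there is no reading), "fovy" (degrees; the focal length in pixels is half the picture's height over the tangent of half this angle, whatever the lens; pixels are square), "cx", "cy" (the principal point, pixels), "distortion" ([k1, k2, p1, p2, k3] as OpenCV has them; the pictures are not rectified), "pose" (4x4, takes a point from camera to world coordinates). Camera axes: x right, y down, z forward; pixel columns grow to the right and rows downward; lengths in m; the calibration is good to about 2 mm. A picture is of the moment at which its call begins.
- bot.hand_in(): hands the job in; it is judged then, once.
The state is a dict: "t": time; "q": joint angles; "joint_vel": joint speeds; "joint_torque": joint torques, N m; "eef_pos": TCP position; "tool_rot": TCP orientation; "contact_force": force on the tool from outside, world axes, zero at the start; "torque": the same for the moment, N m; "gripper_width": opening from 0.0 (shut) to 1.0 (fully open); "grasp_force": force on a finger pad.
Only numpy, scipy, OpenCV 4.12 (cv2) and the standard library are available. Lean on these libraries where they do the work, as an engineer would, in place of code of your own. Each camera call takes 0.05 s, during which the arm holds its last target. There are 200 camera calls.

TASK

Clean the coffee grinder in the study: take the long brush from its stand, work it up and down inside the grinder's bowl for at least two full strokes, each from down by the blade up to the rim, and put the brush back upright in its stand. Then set the lid on the grinder, turning it until its ribs drop into the slots of the collar, push it fully home against the springs of the run switch, and finish while still holding the lid pressed down. Leave the other things on the desk where they are.

Things in the scene. Friction and masses are not known exactly. Their poses are not given: they have to be found in the camera images.
- grinder: Press-to-run blade coffee grinder, fixed on the desk: round terracotta-red housing 97 mm across, 125 mm high; origin at the centre of its underside, z up. In the middle a steel bowl 60 mm wide, open at the top, lip 120 mm above the desk. Around it an aluminium collar, inner radius 40 mm, with four slots on the grinder's +x, +y, -x, -y axes; between bowl and collar a groove with its floor at 96 mm.
- grinder_mouth (a point): Point on the grinder's axis at the height of the collar's top, 125 mm above the desk; axes as the grinder's.
- grinder_slot (a point): Top of the collar's +x slot, 43 mm from the grinder's axis, 125 mm above the desk. The four slots are upright, 12 mm wide, open at the top, and reach from the collar's inner face out to radius 46 mm.
- blade (a point): Centre of the flat blade at the bottom of the bowl, 72 mm above the desk; the blade is a bar 44 mm long.
- switch (a joint): Run switch: four orange spring plungers, one in each slot, moving as one. 0 = up (tops 109 mm above the desk, 16 mm below the collar's top); grows in metres as they are pressed down, 0.006 when the lid's flange meets the collar. The blade runs above 0.004. Spring force 4 N at the start, 10 N at 6 mm.
- lid: Grinder lid standing mouth down on the desk, 0.12 kg, 75 mm high, origin at the centre of its underside, z up. Top to bottom: smoky dome, red flange 92 mm wide at 22 to 27 mm, skirt below it (outer radius 38, inner 34 mm) with four ribs. Underside above the desk on the grinder: 125 mm if ribs miss the slots, 109 mm where they meet the plungers, 103 mm fully home (flange on the collar).
- lid_grip (a point): Grip point on the lid's axis, 60 mm above its underside. The dome is a plain round cylinder 64 mm in diameter from 27 to 75 mm: grip it from above at any yaw.
- lid_rib (a point): Lower end of the lid's +x rib, 41 mm from its axis, at the height of its underside. Four upright cream ribs on the outside of the skirt, on the lid's +x, +y, -x, -y axes: 8 mm wide, 22 mm high, round lower ends, reaching to radius 43.5 mm. A cream mark on the flange shows where each rib is; all four ways of fitting the lid are the same.
- brush: Long cleaning brush upright in its stand, 180 mm long, about 0.06 kg; origin at the centre of the bristles' lower end, z up along the handle. Dark bristle head 25 mm wide from 0 to 52 mm, wire to 73 mm, brass plug 28 mm wide to 85 mm, wooden shoulder disc 44 mm wide to 91 mm, round wooden handle 16 mm wide from 91 to 180 mm.
- brush_tip (a point): Lower end of the bristles, on the brush's axis (the brush's origin).
- brush_grip (a point): Middle of the handle, on its axis, 140 mm above the brush's lower end.
- stand: White ceramic brush stand, a loose thick-walled cup, 0.55 kg, 62 mm wide, 95 mm high, with an upright hole 36 mm wide; origin at the centre of its underside. The brush's shoulder rests on its top with the plug in the hole, so that the brush's lower end hangs 10 mm above the desk.
- mug: Bystander: blue ceramic mug with handle, 80 mm in diameter, 92 mm high; origin under its centre.
- cup: Bystander: small white cup, 62 mm in diameter, 56 mm high; origin under its centre.
- jar: Bystander: brown jar of beans with wooden cap, 92 mm in diameter, 150 mm high; origin under its centre.
- king: Bystander: brass chess king, 38 mm in diameter, 98 mm high; origin under its centre.
- vase: Bystander: terracotta vase, 96 mm in diameter, 150 mm high; origin under its centre.
- sculpture: Bystander: black ornament of three stacked rings on a foot 50 x 90 mm, 206 mm high; origin under its centre.
There are look-alikes about, which are no part of the job. What is meant by the brush is not pink, red or turquoise, and is the larger of those in its own colour.

How it is judged:
On the way, in this order (a step that is already met when the one before it is completed fails the run):
1. the gripped brush's tip is down by the blade in the grinder's bowl (horizontal distance between brush_tip and grinder below 0.026 m and contact force between the fingers and brush above 0.3 N and z of brush_tip in the frame of grinder below 0.09 m), for 0.06 s.
2. the tip is drawn up to the rim, above the bowl (horizontal distance between brush_tip and grinder below 0.026 m and contact force between the fingers and brush above 0.3 N and z of brush_tip in the frame of grinder above 0.106 m), for 0.06 s.
3. down by the blade again (all of step 1), for 0.06 s.
4. up to the rim again (all of step 2), for 0.06 s.
5. the brush stands upright in its stand again, let go (z of brush in the frame of stand below 0.014 m and horizontal distance between brush and stand below 0.009 m and angle between brush's own z axis and vertical below 0.1 rad and angle between stand's own z axis and vertical below 0.08 rad and contact force between the fingers and brush below 0.05 N), for 0.2 s.
6. the lid's ribs are in the slots: lid upright and centred, its underside at least 12 mm below the collar's top (horizontal distance between lid and grinder below 0.004 m and angle between lid's own z axis and vertical below 0.07 rad and z of lid in the frame of grinder below 0.113 m), for 0.1 s.
At the end, for the whole second after the job is handed in: For the last second: gripper on the lid (over 1 N), lid centred within 4 mm, upright within 4 deg, its underside below 105.5 mm (2.5 mm of fully home), switch beyond 4 mm; brush back in its upright stand (height within 4 mm, axis within 9 mm, upright within 6 deg) (horizontal distance between lid and grinder below 0.004 m and angle between lid's own z axis and vertical below 0.07 rad and z of brush in the frame of stand below 0.014 m and horizontal distance between brush and stand below 0.009 m and angle between brush's own z axis and vertical below 0.1 rad and angle between stand's own z axis and vertical below 0.08 rad and value of joint switch above 0.004 m and z of lid in the frame of grinder below 0.1055 m and contact force between the fingers and lid above 1 N); the arm keeps its last pose, push and grip.
It fails at once if the mug, cup, jar, chess king, vase or ring ornament is disturbed (moved more than 25 mm) (distance of any of mug, cup, jar, king, vase, sculpture from where it was at the start of the episode above 0.025 m).
It also fails if it takes over 64 s, if anything falls off the work surface, if the arm or the gripper's body presses on something with over 40 N, if the wrist force passes 120 N, or if a joint passes its speed limit or range.

## Working session

There is one attempt and no reset: what is moved stays moved. The work goes in short steps, Python scripts to look and compute and a shell command to move; the robot and the scene stay as the last step left them, time stands still between calls to the robot, and variables do not carry over. Pictures are saved under pics/ and viewed, at most 10 in all, crops included, and the job is handed in when it is done.

```bash
mkdir -p pics; cat > h.py <<'E'
import numpy as np, cv2
from station import bot
def cam(n):
    c=bot.read_camera(n); c['f']=c['pixels'].shape[0]/2/np.tan(np.radians(c['fovy'])/2); 
    c['K']=np.array([[c['f'],0,c['cx']],[0,c['f'],c['cy']],[0,0,1]]); c['D']=np.array(c['distortion'],float); c['pose']=np.array(c['pose']); return c
def cloud(c):
    d=c['depth']; h,w=d.shape
    uv=np.stack(np.meshgrid(np.arange(w),np.arange(h)),-1).reshape(-1,1,2).astype(np.float64)
    n=cv2.undistortPoints(uv,c['K'],c['D']).reshape(h,w,2)
    P=np.dstack([n[...,0]*d,n[...,1]*d,d])
    return P@c['pose'][:3,:3].T+c['pose'][:3,3]
def save(n,im,s=1):
    cv2.imwrite('pics/'+n,cv2.resize(im[...,::-1],None,fx=s,fy=s,interpolation=cv2.INTER_CUBIC))
E
python3 - <<'E'
from h import *
for n in('scene','top'):
    c=cam(n); save(n+'0.png',c['pixels'],1.4); np.savez(n+'0.npz',P=cloud(c),im=c['pixels'],pose=c['pose'],K=c['K'],D=c['D'])
    print(n,c['pose'].round(3).tolist(),c['f'])
o=bot.get_obs();print({k:np.round(v,3).tolist() for k,v in o.items()})
E
```

```text
scene [[-0.772, 0.359, -0.525, 1.221], [0.636, 0.415, -0.651, 0.828], [-0.016, -0.836, -0.548, 0.768], [0.0, 0.0, 0.0, 1.0]] 525.0533397211437
top [[0.011, -0.995, 0.099, 0.485], [-1.0, -0.009, 0.016, 0.062], [-0.015, -0.099, -0.995, 1.096], [0.0, 0.0, 0.0, 1.0]] 447.84835030691613
{'t': 0.1, 'q': [1.015, 0.478, 0.022, 1.556, -0.012, 1.109, -0.083], 'joint_vel': [-0.001, -0.001, 0.0, -0.003, -0.001, 0.0, 0.0], 'joint_torque': [0.005, -59.776, 1.614, -28.195, 0.013, 0.005, -0.0], 'eef_pos': [0.292, -0.608, 0.23], 'tool_rot': [-0.001, 0.975, 0.222, -0.0], 'contact_force': [0.442, -0.467, -0.225], 'torque': [-0.045, 0.067, -0.021], 'grasp_force': 0.0, 'gripper_width': 1.002}
```

View pics/scene0.png

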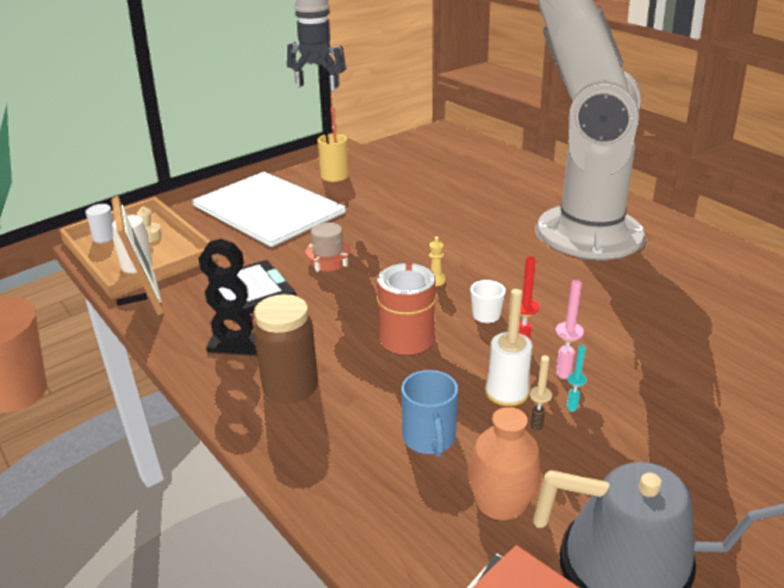

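View pics/top0.png

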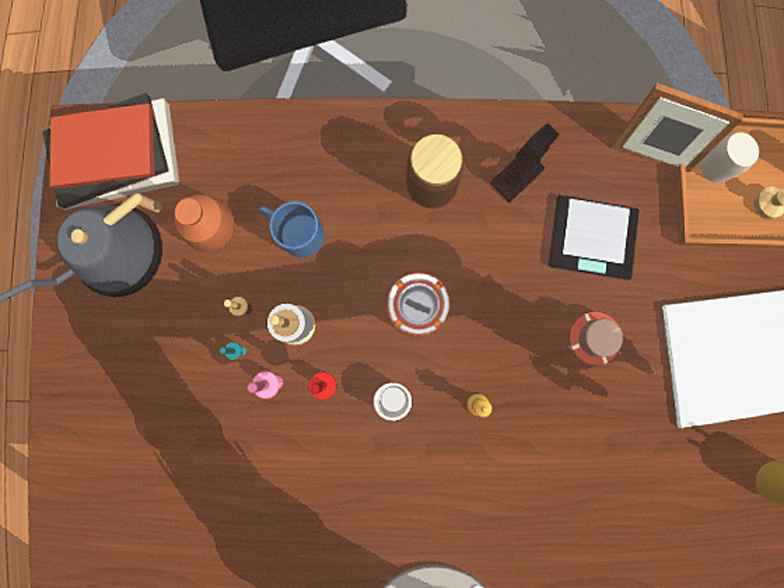

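The scene view shows these brush candidates: the wooden brush in the white stand (scene 513,330; top 288,322), a small wooden one (scene 541,390; top 236,306), and red (top 322,385), pink (265,385) and turquoise (232,350) ones. I choose the wooden brush in the stand, since it is the larger of the two wooden ones. The grinder is at top (418,303) and the lid at top (598,338).

```bash
cat > m.py <<'E'
from h import *
from scipy.optimize import least_squares
T=np.load('top0.npz');S=np.load('scene0.npz')
def fit(p,r=None):
    if r: f=lambda a:np.hypot(p[:,0]-a[0],p[:,1]-a[1])-r; x0=p.mean(0)[:2]
    else: f=lambda a:np.hypot(p[:,0]-a[0],p[:,1]-a[1])-a[2]; x0=[*p.mean(0)[:2],.04]
    s=least_squares(f,x0,loss='soft_l1',f_scale=.001); return s.x.round(4),len(p),np.abs(s.fun).mean().round(4)
def sel(c,u,v,ru,z0,z1):
    P=c['P']; h,w=P.shape[:2]; U,V=np.meshgrid(np.arange(w),np.arange(h))
    m=(abs(U-u)<ru)&(abs(V-v)<ru)&(P[...,2]>z0)&(P[...,2]<z1); return P[m],c['im'][m].astype(int)
if __name__=='__main__':
    for n,c,B in(('top',T,dict(g=(299,216),l=(427,242),b=(206,230))),('scene',S,dict(g=(291,215),l=(233,175),b=(366,235)))):
        print(n)
        p,_=sel(c,*B['g'],35,.122,.128); print('collar',fit(p),'z',np.median(p[:,2]),p.min(0),p.max(0))
        p,_=sel(c,*B['g'],40,.03,.11); d=p-np.array([*fit(p)[0][:2],0]);print('house',fit(p,.0485),fit(p))
        p,_=sel(c,*B['l'],30,.04,.071); print('dome',fit(p,.032))
        p,_=sel(c,*B['l'],30,.072,.08); print('dometop',len(p),p.mean(0),(p.min(0)+p.max(0))/2,p.max(0)-p.min(0))
        p,_=sel(c,*B['b'],50,.02,.09); print('stand',fit(p,.031))
        for a,b in((.12,.14),(.14,.16),(.16,.186)):
            p,_=sel(c,*B['b'],60,a,b); print('handle',a,fit(p,.008),p.mean(0) if len(p) else '')
        p,_=sel(c,*B['b'],60,.187,.2); print('htop',len(p),p.mean(0) if len(p) else '')
        p,_=sel(c,*B['b'],60,.097,.105); print('shoulder',len(p),p.mean(0), fit(p))
    im=np.hstack([cv2.resize(T['im'][180:280,150:250],(390,390),interpolation=cv2.INTER_CUBIC),cv2.resize(T['im'][200:280,390:470],(390,390),interpolation=cv2.INTER_CUBIC)])
    save('crop.png',im)
E
python3 m.py
```

```text
top
collar (array([0.561 , 0.0368, 0.0444]), 389, np.float64(0.0023)) z 0.12472112938981039 [ 0.51375709 -0.01118573  0.12200395] [0.60785148 0.08455212 0.12799777]
house (array([0.5296, 0.0476]), 982, np.float64(0.0157)) (array([0.5601, 0.0371, 0.0296]), 982, np.float64(0.0089))
dome (array([ 0.5107, -0.2717]), 126, np.float64(0.0021))
dometop 481 [ 0.5112317  -0.26951623  0.0746089 ] [ 0.51043203 -0.27110438  0.07560454] [0.05990611 0.06057032 0.00720252]
stand (array([0.5086, 0.2881]), 505, np.float64(0.0431))
handle 0.12 (array([0.5243, 0.3055]), 71, np.float64(0.0626)) [0.50705294 0.29109191 0.12944147]
handle 0.14 (array([0.4432, 0.2591]), 40, np.float64(0.0479)) [0.46054635 0.24054185 0.1504315 ]
handle 0.16 (array([0.4391, 0.2327]), 130, np.float64(0.0454)) [0.44610775 0.234483   0.17658625]
htop 43 [0.52987311 0.25010633 0.189497  ]
shoulder 252 [0.52839434 0.25024731 0.1003686 ] (array([0.5301, 0.2518, 0.0183]), 252, np.float64(0.0103))
scene
collar (array([0.5603, 0.0358, 0.0444]), 256, np.float64(0.0026)) z 0.1242153619219375 [ 0.5127534  -0.01368071  0.12200999] [0.60819116 0.08550822 0.12749567]
house (array([0.5577, 0.0333]), 1437, np.float64(0.0167)) (array([0.5611, 0.0374, 0.0441]), 1437, np.float64(0.0164))
dome (array([ 0.5093, -0.275 ]), 225, np.float64(0.0018))
dometop 192 [ 0.51225855 -0.27159724  0.07484911] [ 0.51131002 -0.27288324  0.0753899 ] [0.06265495 0.06209999 0.00677859]
stand (array([0.5174, 0.2488]), 2056, np.float64(0.0737))
handle 0.12 (array([0.4921, 0.2476]), 245, np.float64(0.0827)) [0.49161858 0.23325519 0.12860204]
handle 0.14 (array([0.5206, 0.2591]), 237, np.float64(0.0993)) [0.53233259 0.28445092 0.15010065]
handle 0.16 (array([0.4624, 0.2462]), 233, np.float64(0.0529)) [0.46807898 0.24163213 0.17249875]
htop 24 [0.52920056 0.24840237 0.18933336]
shoulder 255 [0.51511952 0.25446531 0.1002831 ] (array([0.4745, 0.2401, 0.0639]), 255, np.float64(0.0179))
```

View pics/crop.png

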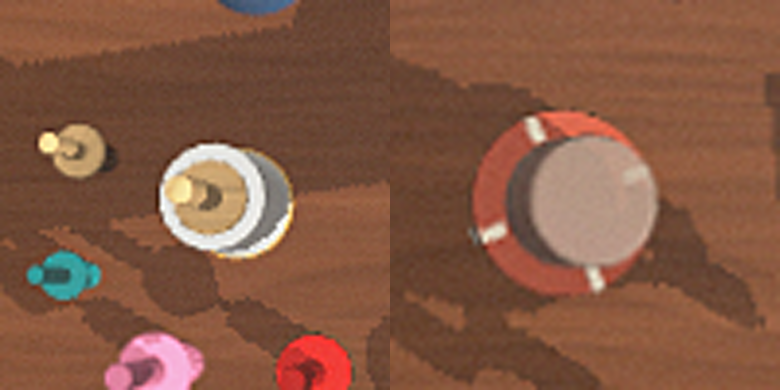

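The crop shows the tall wooden brush in the white stand at (210,195), with the small wooden one clearly apart at (75,150). The lid on the right has four cream marks, at (535,128), (493,233), (597,278) and (635,178).

```bash
cat > m2.py <<'E'
from m import *
def near(c,x,y,r,z0,z1):
    P=c['P'];m=(np.hypot(P[...,0]-x,P[...,1]-y)<r)&(P[...,2]>z0)&(P[...,2]<z1);return P[m],c['im'][m].astype(int)
if __name__=='__main__':
    for n,c in(('top',T),('scene',S)):
        print(n)
        for a,b in((.115,.14),(.14,.165),(.165,.187)):
            p,_=near(c,.53,.25,.022,a,b);print('handle',a,fit(p,.008) if len(p)>5 else 0)
        p,_=near(c,.53,.25,.045,.015,.09);print('stand',fit(p,.031))
        p,_=near(c,.53,.25,.04,.097,.104);print('shoulder',(p.min(0)+p.max(0))/2)
        for nm,x,y,z0,z1,R in(('lid',.511,-.271,.018,.034,.041),('gr',.5607,.0368,.100,.128,.043)):
            p,i=near(c,x,y,.05,z0,z1); d=p[:,:2]-[x,y]; r=np.hypot(*d.T)
            if nm=='lid': k=(i.min(1)>125)&(r>.03)
            else: k=(i[:,0]>150)&(i[:,0]-i[:,2]>60)&(r<.046)&(r>.039)
            a=np.degrees(np.arctan2(d[k,1],d[k,0])); ph=np.degrees(np.angle(np.exp(4j*np.radians(a)).mean()))/4
            print(nm,k.sum(),'phase mod90',round(ph,1),'residuals',np.sort(((a-ph+45)%90-45).round(0))[::max(1,k.sum()//12)],'R',abs(np.exp(4j*np.radians(a)).mean()).round(2))
            if nm=='lid': f=(i[:,0]-i[:,2]>70)&(r>.03); print('flange',fit(p[f&(p[:,2]>.024)]) )
    for nm,u,v in(('cup',393,400),('king',480,405),('jar',436,158),('red',322,385),('pink',265,385),('small',236,306),('mug',297,228),('vase',190,212),('turq',232,350)):
        print(nm,T['P'][int(v/1.4),int(u/1.4)].round(3),end=' ')
E
python3 m2.py
```

```text
top
handle 0.115 (array([0.53, 0.25]), 17, np.float64(0.0002))
handle 0.14 (array([0.53  , 0.2502]), 16, np.float64(0.0002))
handle 0.165 (array([0.5302, 0.2503]), 20, np.float64(0.0003))
stand (array([0.5306, 0.2491]), 151, np.float64(0.0005))
shoulder [0.530267   0.24744119 0.1005146 ]
lid 40 phase mod90 22.3 residuals [-44.  -4.  -4.  -3.  -2.  -1.  -1.   1.   1.   1.   2.   2.   4.  28.] R 0.9
flange (array([ 0.5111, -0.2734,  0.0405]), 326, np.float64(0.0034))
gr 44 phase mod90 43.0 residuals [-28.  -7.  -4.  -3.  -2.  -1.  -1.  -0.   1.   2.   3.   4.   4.   5.
   6.] R 0.89
scene
handle 0.115 (array([0.5271, 0.2473]), 69, np.float64(0.0009))
handle 0.14 (array([0.5274, 0.2471]), 83, np.float64(0.0011))
handle 0.165 (array([0.5274, 0.2472]), 73, np.float64(0.0012))
stand (array([0.5281, 0.2464]), 773, np.float64(0.0012))
shoulder [0.53139794 0.24698467 0.10022092]
lid 30 phase mod90 22.3 residuals [-10.  -8.  -7.  -6.  -3.  -2.  -1.  -1.   1.   3.   4.   4.   6.   6.
   7.] R 0.92
flange (array([ 0.5113, -0.272 ,  0.0403]), 152, np.float64(0.0037))
gr 191 phase mod90 3.7 residuals [-44. -38. -32. -26. -16.  -8.  -4.   2.  10.  15.  24.  31.  40.] R 0.04
cup [0.404 0.078 0.008] king [ 0.401 -0.062  0.084] jar [0.788 0.012 0.148] red [0.433 0.182 0.143] pink [0.431 0.273 0.13 ] small [0.556 0.331 0.1  ] mug [0.704 0.251 0.003] vase [0.699 0.397 0.152] turq [0.484 0.34  0.086]
```

```bash
cat > d.py <<'E'
import sys
from h import *
from scipy.spatial.transform import Rotation as Ro
o=bot.get_obs(); q=np.array(o['tool_rot']); R=Ro.from_quat(q[[1,2,3,0]]).as_matrix()
print('t',round(o['t'],2),'tcp',np.round(o['eef_pos'],4),'yaw',np.degrees(np.arctan2(R[1,0],R[0,0])).round(2),'tilt',np.degrees(np.arccos(-R[2,2])).round(2),'w',round(o['gripper_width'],3),'gf',round(o['grasp_force'],1),'F',np.round(o['contact_force'],1))
for a in sys.argv[1:]:
    t=np.array([float(s) for s in a.split(',')]); print(a,'->',(R.T@(t-o['eef_pos'])*100).round(2))
E
python3 d.py .55,-.2,.26 .529,.249,.26 .529,.249,.131
```

```text
t 0.1 tcp [ 0.292  -0.608   0.2304] yaw 25.66 tilt 0.1 w 1.002 gf 0.0 F [ 0.4 -0.5 -0.2]
.55,-.2,.26 -> [ 40.92 -25.61  -2.92]
.529,.249,.26 -> [ 58.47 -66.99  -2.85]
.529,.249,.131 -> [ 58.47 -66.97  10.05]
```

```bash
python3 -m jog '[[2,-1,-2.9,0],[5,-3,-2.9,0],[9,-5.5,-2.9,0],[12.5,-7.8,-2.9,0],[16,-10,-2.9,0],[19.5,-12.2,-2.9,0],[23,-14.4,-2.9,0],[26.5,-16.6,-2.9,0],[30,-18.8,-2.9,0],[33.5,-21,-2.9,0],[37,-23.2,-2.9,0],[39,-25,-2.9,0],[41,-27,-2.9,0],[42.2,-30,-2.9,0],[43.5,-33,-2.9,0],[45,-36.5,-2.9,0],[46.5,-40,-2.9,0],[48,-43,-2.9,0],[49,-45,-2.9,0],[49,-45,-2.9,0]]' -1 40; python3 d.py .529,.249,.26 .529,.249,.131
```

```text
t: 1.77
eef_pos: [0.5386, 0.016, 0.2603]
tool_rot: [-0.001, 0.974, 0.226, 0.0]
contact_force: [-0.2, 0.4, -0.4]
gripper_width: 1.0
grasp_force: 0.0
t 1.77 tcp [0.5386 0.016  0.2603] yaw 26.16 tilt 0.15 w 1.0 gf 0.0 F [-0.2  0.4 -0.4]
.529,.249,.26 -> [  9.41 -21.34   0.09]
.529,.249,.131 -> [  9.4  -21.31  12.99]
```

```bash
python3 -m jog '[[1.5,-3.4,0,0],[3,-6.8,0,0],[4.5,-10.2,0,0],[6,-13.6,0,0],[7.5,-17,0,0],[8.8,-20,0,0],[9.4,-21.3,0,0],[9.4,-21.3,0,0],[9.4,-21.3,0,0]]'; python3 d.py .529,.249,.131
```

```text
t: 2.52
eef_pos: [0.5315, 0.2419, 0.2598]
tool_rot: [0.0, 0.975, 0.223, -0.0]
contact_force: [-0.2, -0.1, 0.1]
gripper_width: 1.001
grasp_force: 0.0
t 2.52 tcp [0.5315 0.2419 0.2598] yaw 25.72 tilt 0.06 w 1.001 gf 0.0 F [-0.2 -0.1  0.1]
.529,.249,.131 -> [ 0.1  -0.75 12.88]
```

```bash
python3 - <<'E'
from h import *
a=cam('scene');b=cam('top')
save('abv.png',np.hstack([a['pixels'][130:330,270:470],b['pixels'][130:330,120:320]]),2)
E
```

```text
(no output)
```

View pics/abv.png

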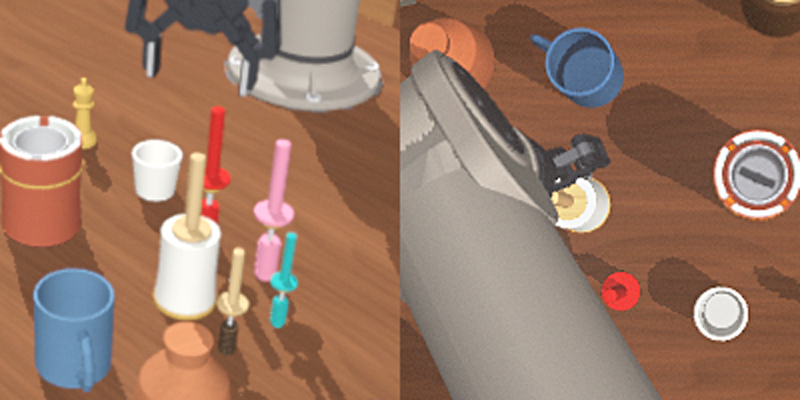

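The gripper hovers over the brush, with its fingers at scene-crop (150,60) and (250,75) and the brush handle at (195,190). Grinder slots show orange on the diagonals in the top crop.

```bash
python3 d.py .529,.249,.131
```

```text
t 2.62 tcp [0.5321 0.2398 0.2599] yaw 25.52 tilt 0.09 w 1.003 gf 0.0 F [ 0.2 -0.5  1. ]
.529,.249,.131 -> [ 0.13 -0.98 12.89]
```

```bash
python3 -m jog '[[0.1,-0.5,1,0],[0.1,-1,3,0],[0.1,-1,5,0],[0.1,-1,7,0],[0.1,-1,9,0],[0.1,-1,10.5,0],[0.1,-1,12,0],[0.1,-1,12.9,0],[0.1,-1,12.9,0],[0.1,-1,12.9,0],[0.1,-1,12.9,0]]'; python3 d.py .529,.249,.131
```

```text
t: 3.53
eef_pos: [0.5288, 0.2515, 0.1321]
tool_rot: [-0.0, 0.975, 0.222, 0.001]
contact_force: [-0.0, 0.9, 0.3]
gripper_width: 1.001
grasp_force: 0.0
t 3.53 tcp [0.5288 0.2515 0.1321] yaw 25.62 tilt 0.07 w 1.001 gf 0.0 F [-0.   0.9  0.3]
.529,.249,.131 -> [-0.09  0.23  0.11]
```

```bash
python3 -m jog '[[0,0.1,0.1,0],[0,0.1,0.1,0],[0,0.1,0.1,0],[0,0.1,0.1,0],[0,0.1,0.1,0],[0,0.1,0.1,0],[0,0.1,0.1,0],[0,0.1,0.1,0],[0,0.1,0.1,0],[0,0.1,0.1,0],[0,0.1,0.1,0],[0,0.1,0.1,0]]' 1 40; python3 d.py
```

```text
t: 4.53
eef_pos: [0.5286, 0.2506, 0.1302]
tool_rot: [0.0, 0.975, 0.222, -0.0]
contact_force: [0.4, -0.6, -1.1]
gripper_width: 0.176
grasp_force: 38.9
t 4.53 tcp [0.5286 0.2506 0.1302] yaw 25.65 tilt 0.01 w 0.176 gf 38.9 F [ 0.4 -0.6 -1.1]
```

```bash
python3 -m jog '[[0,0,-0.3,0],[0,0,-1,0],[0,0,-2,0],[0,0,-3.2,0],[0,0,-4.5,0],[0,0,-5.8,0],[0,0,-7.1,0],[0,0,-8.4,0],[0,0,-9.7,0],[0,0,-11,0],[0,0,-12.5,0],[0,0,-14,0],[0,0,-15,0],[0,0,-15.5,0],[0,0,-15.5,0],[0,0,-15.5,0],[0,0,-15.5,0]]'; python3 - <<'E'
from h import *
a=cam('scene');np.savez('lift.npz',P=cloud(a),im=a['pixels'])
save('lift.png',a['pixels'][60:340,220:500],2)
E
python3 d.py .5605,.0365,.285
```

```text
t: 5.95
eef_pos: [0.5282, 0.2502, 0.2845]
tool_rot: [0.0, 0.975, 0.222, -0.001]
contact_force: [-0.1, 0.4, -0.4]
gripper_width: 0.176
grasp_force: 38.9
t 6.0 tcp [0.5282 0.2502 0.2843] yaw 25.66 tilt 0.1 w 0.178 gf 38.9 F [-0.1  0.1 -0.2]
.5605,.0365,.285 -> [-6.34 20.66 -0.05]
```

View pics/lift.png

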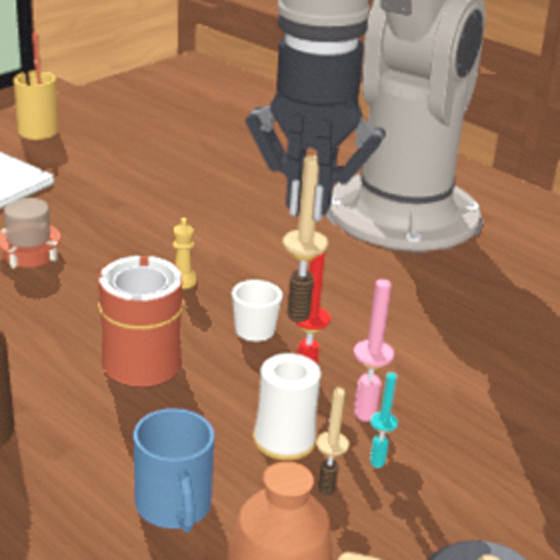

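The brush is held upright at (305,240), the stand is undisturbed at (290,405), and the small wooden brush is untouched.

```bash
python3 -m jog '[[-0.4,1.3,0,0],[-1,3.3,0,0],[-1.7,5.5,0,0],[-2.4,7.8,0,0],[-3.1,10.1,0,0],[-3.8,12.4,0,0],[-4.5,14.7,0,0],[-5.2,17,0,0],[-5.8,18.9,0,0],[-6.2,20.2,0,0],[-6.3,20.7,0,0],[-6.3,20.7,0,0],[-6.3,20.7,0,0],[-6.3,20.7,0,0],[-6.3,20.7,0,0]]'; python3 d.py .5605,.0365,.204
```

```text
t: 7.25
eef_pos: [0.5613, 0.0381, 0.2853]
tool_rot: [-0.0, 0.975, 0.223, -0.0]
contact_force: [-0.0, 0.2, -1.1]
gripper_width: 0.175
grasp_force: 38.9
t 7.25 tcp [0.5613 0.0381 0.2853] yaw 25.78 tilt 0.03 w 0.175 gf 38.9 F [-0.   0.2 -1.1]
.5605,.0365,.204 -> [-0.14  0.12  8.13]
```

```bash
python3 -m jog '[[-0.1,0.1,1,0],[-0.1,0.1,2.5,0],[-0.1,0.1,4,0],[-0.1,0.1,5.5,0],[-0.1,0.1,6.8,0],[-0.1,0.1,7.7,0],[-0.1,0.1,8.1,0],[-0.1,0.1,8.1,0],[-0.1,0.1,8.1,0],[-0.1,0.1,8.1,0],[-0.1,0.1,8.1,0],[-0.1,0.1,8.1,0]]'; python3 -m jog '[[0,0,-1,0],[0,0,-2.2,0],[0,0,-3.2,0],[0,0,-3.5,0],[0,0,-3.5,0],[0,0,-3.5,0],[0,0,-3.5,0],[0,0,-3.5,0]]';python3 -m jog '[[0,0,1,0],[0,0,2.2,0],[0,0,3.2,0],[0,0,3.5,0],[0,0,3.5,0],[0,0,3.5,0],[0,0,3.5,0],[0,0,3.5,0]]';python3 -m jog '[[0,0,-1,0],[0,0,-2.2,0],[0,0,-3.2,0],[0,0,-3.5,0],[0,0,-3.5,0],[0,0,-3.5,0],[0,0,-3.5,0],[0,0,-3.5,0]]'; python3 - <<'E'
from h import *
a=cam('scene');save('bowl.png',a['pixels'][60:340,180:460],2)
E
python3 d.py
```

```text
t: 8.25
eef_pos: [0.5614, 0.0354, 0.205]
tool_rot: [0.0, 0.975, 0.222, 0.001]
contact_force: [0.1, -0.2, 0.4]
gripper_width: 0.173
grasp_force: 38.9
t: 8.92
eef_pos: [0.5606, 0.0353, 0.2388]
tool_rot: [-0.0, 0.975, 0.222, -0.0]
contact_force: [-0.8, -0.3, -0.5]
gripper_width: 0.175
grasp_force: 38.9
t: 9.58
eef_pos: [0.5614, 0.0354, 0.2048]
tool_rot: [0.0, 0.975, 0.222, 0.001]
contact_force: [0.2, -0.6, -0.4]
gripper_width: 0.172
grasp_force: 38.9
t: 10.25
eef_pos: [0.5606, 0.0352, 0.2388]
tool_rot: [-0.0, 0.975, 0.222, -0.001]
contact_force: [-0.1, -0.5, -0.7]
gripper_width: 0.175
grasp_force: 38.9
t 10.3 tcp [0.5607 0.0353 0.2388] yaw 25.66 tilt 0.06 w 0.175 gf 38.9 F [-0.3 -0.6 -0.7]
```

View pics/bowl.png

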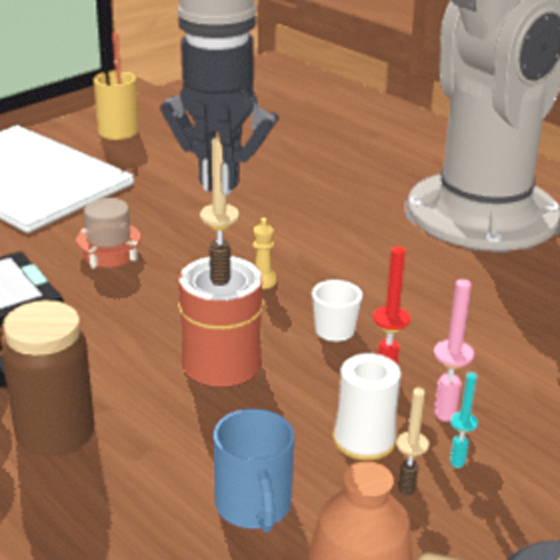

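The brush is upright above the grinder with its tip just inside the bowl at (220,280), and the stand is still upright at (370,405). I'll check the shoulder height, which gives the tip height, then measure the stand hole again.

```bash
python3 - <<'E'
from m2 import *
a=cam('scene');c={'P':cloud(a),'im':a['pixels']}
p,i=near(c,.561,.036,.024,.18,.24);r=np.hypot(p[:,0]-.561,p[:,1]-.036);k=(r>.012)&(r<.021);print('shoulder z',np.percentile(p[k,2],[10,50,90,98]), 'expect top',.1186+.091)
for z0,z1 in((.13,.165),(.21,.235),(.25,.275)):
    p,i=near(c,.561,.036,.016,z0,z1);print(z0,fit(p,.008 if z0>.2 else .0125))
p,_=near(c,.53,.249,.045,.015,.09);print('stand',fit(p,.031))
p,_=near(c,.53,.249,.04,.0925,.099);print('stand top',(p.min(0)+p.max(0))/2,fit(p))
E
python3 d.py .5605,.0365,.285 .5284,.2504,.285
```

```text
shoulder z [0.20522446 0.20871575 0.21052071 0.21166941] expect top 0.2096
0.13 (array([0.5584, 0.0328]), 132, np.float64(0.0011))
0.21 (array([0.5586, 0.0334]), 78, np.float64(0.0017))
0.25 (array([0.5696, 0.0401]), 133, np.float64(0.0031))
stand (array([0.5285, 0.2466]), 888, np.float64(0.0026))
stand top [0.52906589 0.24648632 0.09543213] (array([0.5301, 0.2473, 0.025 ]), 252, np.float64(0.0033))
t 10.35 tcp [0.5607 0.0353 0.2388] yaw 25.66 tilt 0.06 w 0.174 gf 38.9 F [-0.8 -0.7 -0.6]
.5605,.0365,.285 -> [ 0.03 -0.12 -4.62]
.5284,.2504,.285 -> [  6.39 -20.79  -4.62]
```

```bash
python3 -m jog '[[0,0,-1,0],[0,0,-2.5,0],[0,0,-4,0],[0.1,-0.5,-4.7,0],[0.8,-2.5,-4.7,0],[1.5,-4.8,-4.7,0],[2.2,-7.1,-4.7,0],[2.9,-9.4,-4.7,0],[3.6,-11.7,-4.7,0],[4.3,-14,-4.7,0],[5,-16.3,-4.7,0],[5.7,-18.5,-4.7,0],[6.3,-20,-4.7,0],[6.5,-20.7,-4.7,0],[6.5,-20.7,-4.7,0],[6.5,-20.7,-4.7,0],[6.5,-20.7,-4.7,0],[6.5,-20.7,-4.7,0]]'; python3 d.py .53,.2495,.285
```

```text
t: 11.85
eef_pos: [0.5305, 0.2484, 0.2863]
tool_rot: [0.0, 0.975, 0.221, -0.0]
contact_force: [0.6, -0.5, -0.4]
gripper_width: 0.175
grasp_force: 39.0
t 11.85 tcp [0.5305 0.2484 0.2863] yaw 25.52 tilt 0.05 w 0.175 gf 39.0 F [ 0.6 -0.5 -0.4]
.53,.2495,.285 -> [ 0.   -0.12  0.13]
```

Down 15.3 cm into the hole, stopping about 2 mm above seat, then a check.

```bash
python3 -m jog '[[0,-0.1,1,0],[0,-0.1,2.5,0],[0,-0.1,4,0],[0,-0.1,5.5,0],[0,-0.1,7,0],[0,-0.1,8.5,0],[0,-0.1,10,0],[0,-0.1,11.5,0],[0,-0.1,12.7,0],[0,-0.1,13.7,0],[0,-0.1,14.5,0],[0,-0.1,15.1,0],[0,-0.1,15.4,0],[0,-0.1,15.4,0],[0,-0.1,15.4,0],[0,-0.1,15.4,0]]'; python3 d.py .53,.2495,.1302
```

```text
t: 13.18
eef_pos: [0.53, 0.2513, 0.133]
tool_rot: [-0.0, 0.975, 0.222, 0.001]
contact_force: [-0.7, -0.3, -0.6]
gripper_width: 0.178
grasp_force: 39.0
t 13.18 tcp [0.53   0.2513 0.133 ] yaw 25.66 tilt 0.07 w 0.178 gf 39.0 F [-0.7 -0.3 -0.6]
.53,.2495,.1302 -> [-0.08  0.16  0.28]
```

```bash
python3 -m jog '[[0,0.12,0.1,0],[0,0.12,0.2,0],[0,0.12,0.3,0],[0,0.12,0.3,0],[0,0.12,0.3,0]]'; python3 -m jog '[[0,0,0,0],[0,0,0,0],[0,0,0,0],[0,0,0,0],[0,0,0,0],[0,0,0,0],[0,0,0,0],[0,0,-2,0],[0,0,-4,0],[0,0,-6,0],[0,0,-8,0],[0,0,-10,0],[0,0,-12,0],[0,0,-13,0],[0,0,-13,0],[0,0,-13,0]]' -1; python3 - <<'E'
from m2 import *
a=cam('scene');c={'P':cloud(a),'im':a['pixels']}
for z0,z1 in((.115,.15),(.15,.187)):
    p,i=near(c,.53,.249,.022,z0,z1);print('handle',z0,fit(p,.008))
p,_=near(c,.53,.249,.022,.187,.2);print('htop',len(p),p[:,2].mean())
p,_=near(c,.53,.249,.045,.015,.09);print('stand',fit(p,.031))
p,_=near(c,.511,-.271,.04,.04,.071);print('dome',fit(p,.032))
E
python3 d.py .5115,-.271,.26 .5115,-.271,.041
```

```text
t: 13.6
eef_pos: [0.5305, 0.2499, 0.13]
tool_rot: [0.0, 0.975, 0.222, 0.001]
contact_force: [-1.1, -1.0, 5.9]
gripper_width: 0.176
grasp_force: 39.4
t: 14.93
eef_pos: [0.53, 0.2498, 0.259]
tool_rot: [0.0, 0.975, 0.222, 0.0]
contact_force: [0.3, 0.4, -0.4]
gripper_width: 0.999
grasp_force: 0.0
handle 0.115 (array([0.528 , 0.2486]), 106, np.float64(0.001))
handle 0.15 (array([0.5279, 0.2481]), 120, np.float64(0.0011))
htop 24 0.18896851930838202
stand (array([0.5281, 0.2463]), 785, np.float64(0.0012))
dome (array([ 0.5092, -0.2748]), 221, np.float64(0.0017))
t 14.98 tcp [0.5296 0.2496 0.2581] yaw 25.65 tilt 0.08 w 1.002 gf 0.0 F [ 0.4 -0.3 -1.1]
.5115,-.271,.26 -> [-24.17  46.14  -0.14]
.5115,-.271,.041 -> [-24.14  46.14  21.76]
```

The brush is back upright and seated: handle top at 189 mm as before, axis within about 2 mm. On to the lid.

```bash
python3 -m jog '[[-0.7,1.3,0,0],[-2,3.8,0,0],[-3.7,7,0,0],[-5.4,10.2,0,0],[-7.1,13.5,0,0],[-8.8,16.8,0,0],[-10.5,20.1,0,0],[-12.2,23.4,0,0],[-13.9,26.7,0,0],[-15.6,30,0,0],[-17.3,33.2,0,0],[-19,36.4,0,0],[-20.6,39.5,0,0],[-22.2,42.5,0,0],[-23.4,44.8,0,0],[-24.2,46.2,0,0],[-24.2,46.2,0,0],[-24.2,46.2,0,0],[-24.2,46.2,0,0],[-24.2,46.2,0,0]]'; python3 d.py .511,-.272,.041
```

```text
t: 16.65
eef_pos: [0.5122, -0.2694, 0.2587]
tool_rot: [-0.001, 0.975, 0.223, -0.0]
contact_force: [-0.4, -0.3, 0.6]
gripper_width: 0.998
grasp_force: 0.0
t 16.65 tcp [ 0.5122 -0.2694  0.2587] yaw 25.8 tilt 0.08 w 0.998 gf 0.0 F [-0.4 -0.3  0.6]
.511,-.272,.041 -> [-0.21  0.22 21.77]
```

```bash
python3 -m jog '[[-0.2,0.2,1,0],[-0.2,0.2,3,0],[-0.2,0.2,5,0],[-0.2,0.2,7,0],[-0.2,0.2,9,0],[-0.2,0.2,11,0],[-0.2,0.2,13,0],[-0.2,0.2,15,0],[-0.2,0.2,16.5,0],[-0.2,0.2,18,0],[-0.2,0.2,19,0],[-0.2,0.2,20,0],[-0.2,0.2,21,0],[-0.2,0.2,21.7,0],[-0.2,0.2,21.7,0],[-0.2,0.2,21.7,0],[-0.2,0.2,21.7,0]]'; python3 d.py .511,-.272,.041
```

```text
t: 18.07
eef_pos: [0.5115, -0.2742, 0.0428]
tool_rot: [0.0, 0.975, 0.222, 0.0]
contact_force: [0.2, 1.2, 0.5]
gripper_width: 0.997
grasp_force: 0.0
t 18.07 tcp [ 0.5115 -0.2742  0.0428] yaw 25.65 tilt 0.06 w 0.997 gf 0.0 F [0.2 1.2 0.5]
.511,-.272,.041 -> [ 0.05 -0.22  0.18]
```

```bash
python3 -m jog '[[0.05,-0.1,0.1,0],[0.05,-0.1,0.1,0],[0.05,-0.1,0.1,0],[0.05,-0.1,0.1,0],[0.05,-0.1,0.1,0],[0.05,-0.1,0.1,0],[0.05,-0.1,0.1,0],[0.05,-0.1,0.1,0],[0.05,-0.1,0.1,0]]' 1 80; python3 -m jog '[[0,0,-0.5,0],[0,0,-2,0],[0,0,-4,0],[0,0,-6,0],[0,0,-8,0],[0,0,-10,0],[0,0,-12,0],[0,0,-13.5,0],[0,0,-14,0],[0,0,-14,0],[0,0,-14,0]]';  python3 d.py .5608,.0368,.185
```

```text
t: 18.82
eef_pos: [0.5118, -0.273, 0.0424]
tool_rot: [0.0, 0.975, 0.222, 0.001]
contact_force: [-0.3, 0.5, 4.8]
gripper_width: 0.728
grasp_force: 86.8
t: 19.73
eef_pos: [0.5106, -0.2727, 0.1808]
tool_rot: [-0.0, 0.975, 0.222, -0.0]
contact_force: [-0.4, -0.1, -1.1]
gripper_width: 0.733
grasp_force: 87.3
t 19.73 tcp [ 0.5106 -0.2727  0.1808] yaw 25.66 tilt 0.03 w 0.733 gf 87.3 F [-0.4 -0.1 -1.1]
.5608,.0368,.185 -> [ 17.93 -25.72  -0.42]
```

```bash
python3 -m jog '[[0.7,-1,-0.7,0],[2,-2.8,-1.4,-0.05],[3.5,-5,-1.4,-0.1],[5.2,-7.5,-1.4,-0.15],[6.9,-10,-1.4,-0.2],[8.6,-12.4,-1.4,-0.25],[10.3,-14.8,-1.4,-0.3],[12,-17.2,-1.4,-0.33],[13.7,-19.6,-1.4,-0.36],[15.3,-22,-1.4,-0.36],[16.6,-23.9,-1.4,-0.36],[17.5,-25.1,-1.4,-0.36],[17.9,-25.7,-1.4,-0.36],[17.9,-25.7,-1.4,-0.36],[17.9,-25.7,-1.4,-0.36],[17.9,-25.7,-1.4,-0.36]]'; python3 - <<'E'
from m2 import *
np.set_printoptions(suppress=True,precision=4)
for n in('scene','top'):
    a=cam(n);c={'P':cloud(a),'im':a['pixels']};save('over_%s.png'%n,a['pixels'][110:260,220:370],3.9)
    x,y=.5608,.0368
    for z0,z1,R in((.03,.115,.0485),(.183,.22,.032),):
        p,i=near(c,x,y,.06,z0,z1);k=i[:,0]-i[:,2]>(40 if R>.04 else 5);print(n,z0,fit(p[k],R) if k.sum()>9 else k.sum())
    p,i=near(c,x,y,.056,.17,.186);d=p[:,:2]-[x,y];r=np.hypot(*d.T);k=(i.min(1)>125)&(r>.03)
    e=np.exp(4j*np.arctan2(d[k,1],d[k,0])).mean();print('lid marks',k.sum(),np.degrees(np.angle(e))/4,abs(e))
    p,i=near(c,x,y,.05,.1,.128);d=p[:,:2]-[x,y];r=np.hypot(*d.T);k=(i[:,0]>150)&(i[:,0]-i[:,2]>60)&(r<.046)&(r>.039)
    if k.sum(): e=np.exp(4j*np.arctan2(d[k,1],d[k,0])).mean();print('slots',k.sum(),np.degrees(np.angle(e))/4,abs(e))
im=[cv2.imread('pics/over_%s.png'%n) for n in('scene','top')];cv2.imwrite('pics/over.png',cv2.resize(np.hstack(im),(800,400)))
E
python3 d.py .5608,.0368,.172
```

```text
t: 21.07
eef_pos: [0.5607, 0.0352, 0.1951]
tool_rot: [0.0, 0.92, 0.393, -0.0]
contact_force: [0.4, -0.6, -1.3]
gripper_width: 0.723
grasp_force: 87.1
scene 0.03 (array([0.558 , 0.0332]), 1167, np.float64(0.0014))
scene 0.183 (array([0.5586, 0.0332]), 426, np.float64(0.0015))
lid marks 59 41.04825653334516 0.8289979643905508
slots 195 2.195822337141305 0.07828956293945823
top 0.03 0
top 0.183 0
lid marks 0 nan nan
t 21.17 tcp [0.5609 0.0348 0.1952] yaw 46.17 tilt 0.04 w 0.726 gf 87.1 F [-1.2  0.7 -1.2]
.5608,.0368,.172 -> [ 0.14 -0.14  2.32]<stdin>:9: RuntimeWarning: Mean of empty slice.
  ret = ret.dtype.type(ret / rcount)
```

View pics/over.png

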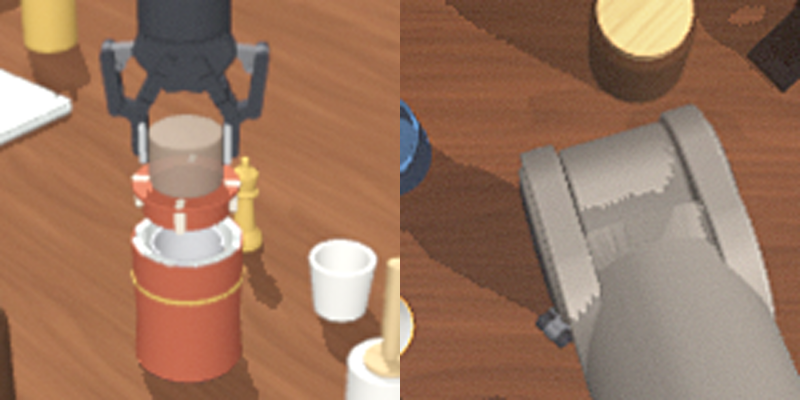

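The lid is held level and centred above the grinder in the scene crop at (187,165), with a rib at (180,215). The top view is blocked by the arm. I'll refine slot angle and collar centre from the first pictures.

```bash
python3 - <<'E'
from m2 import *
# project model points of the collar plane into the images; score colour contrast between slot and collar
Z=np.load
def samp(c,pts):
    M=np.linalg.inv(c['pose']);uv,_=cv2.projectPoints(pts,cv2.Rodrigues(M[:3,:3])[0],M[:3,3],c['K'],c['D'])
    uv=uv.reshape(-1,2).astype(np.float32); im=c['im'].astype(np.float32)
    s=im.min(2)  # white high, slot/red low
    return cv2.remap(s,uv[:,0].copy(),uv[:,1].copy(),cv2.INTER_LINEAR).ravel()
th=np.radians(np.arange(0,360,1.))
for n,c in(('top',T),('scene',S)):
    best=[]
    for x in np.arange(.554,.567,.0005):
        for y in np.arange(.030,.043,.0005):
            def ring(r):return samp(c,np.c_[x+r*np.cos(th),y+r*np.sin(th),0*th+.125])
            o=ring(.0465)-ring(.0515); best.append((o.mean(),x,y))
    b=sorted(best)[-15:];x,y=np.mean(b,0)[1:];
    w=np.mean([samp(c,np.c_[x+r*np.cos(th),y+r*np.sin(th),0*th+.125]) for r in(.0415,.043,.0445)],0)
    sc=[w[(abs((np.degrees(th)-p+45)%90-45)<8)].mean() for p in np.arange(0,90,.5)]
    print(n,round(x,4),round(y,4),'phase',np.arange(0,90,.5)[np.argmin(sc)])
    f=np.fft.fft(w);print('fourier phase',np.degrees(np.angle(-f[4].conj()))/4)
    print((w[::5]).astype(int))
# lid marks top0: same with ring at flange top
for n,c,(x,y) in(('top',T,(.511,-.272)),('scene',S,(.5093,-.275))):
    w=np.mean([samp(c,np.c_[x+r*np.cos(th),y+r*np.sin(th),0*th+.027]) for r in(.040,.042,.044)],0);print(n,'lid',w[::5].astype(int))
E
```

```text
top 0.5599 0.0377 phase 44.0
fourier phase 42.519688
[247 246 247 247 247 249 249 220  58  42 128 249 248 248 249 238 204 212
 210 209 206 210 207 211 211 191  58  46  87 212 212 210 207 211 209 213
 210 212 211 208 213 209 209 186  46  45  90 200 213 214 210 216 209 211
 211 210 209 207 211 206 203 177  41  42 123 243 239 245 245 245 247 247]
scene 0.5596 0.0348 phase 44.0
fourier phase 37.055843
[253 251 249 252 248 252 253 246 213 211 217 252 251 249 255 250 218 217
 216 211 214 216 216 215 217 222 232 235 234 222 219 216 212 214 215 215
 214 217 216 219 215 217 221 179  86  74 123 214 215 214 218 209 213 215
 208 206 212 211 207 209 215 238 230 216 229 254 254 254 251 253 253 252]
top lid [ 84  83  77  59 161 172  82  64  68  66  65  65  64  67  61  68  63  64
  66  67  65  78 186 146  61  65  67  65  63  63  64  67  64  64  61  63
  62  62  60  91 183 133  54  60  67  76  90 100 115 125 131 133 134 134
 133 131 136 136 154 151 124 120 113 103  88  79  75  76  81  78  82  81]
scene lid [120 118 114 116 163 160 107  74  72  76  73  74  75  74  72  72  74  70
  72  74  88 127 162 170 114  80  70  70  71  71  71  71  72  72  72  74
  74  80  92 102 118 122 119 121 125 125 129 132 134 134 133 133 131 130
 127 122 124 149 177 181 145 121 113 113 116 119 119 117 115 115 116 117]
```

```bash
python3 d.py .5603,.036,.169; python3 -m jog '[[0.05,-0.1,0.5,-0.01],[0.05,-0.1,1.2,-0.015],[0.05,-0.1,1.8,-0.015],[0.05,-0.1,2.3,-0.015],[0.05,-0.1,2.6,-0.015],[0.05,-0.1,2.6,-0.015],[0.05,-0.1,2.6,-0.015],[0.05,-0.1,2.6,-0.015]]'; python3 d.py .5603,.036,.164
```

```text
t 21.17 tcp [0.5609 0.0348 0.1952] yaw 46.17 tilt 0.04 w 0.726 gf 87.1 F [-1.2  0.7 -1.2]
.5603,.036,.169 -> [ 0.05 -0.13  2.62]
t: 21.83
eef_pos: [0.561, 0.0374, 0.1695]
tool_rot: [0.0, 0.917, 0.4, 0.0]
contact_force: [0.8, 0.7, -0.3]
gripper_width: 0.727
grasp_force: 87.1
t 21.83 tcp [0.561  0.0374 0.1695] yaw 47.14 tilt 0.02 w 0.727 gf 87.1 F [ 0.8  0.7 -0.3]
.5603,.036,.164 -> [-0.15  0.05  0.55]
```

```bash
python3 -m jog '[[-0.1,0.05,0.1,0],[-0.1,0.05,0.25,0],[-0.1,0.05,0.4,0],[-0.1,0.05,0.55,0],[-0.1,0.05,0.7,0],[-0.1,0.05,0.8,0],[-0.1,0.05,0.8,0],[-0.1,0.05,0.8,0]]'; python3 d.py .5603,.036,.154
```

```text
t: 22.5
eef_pos: [0.5604, 0.0363, 0.1612]
tool_rot: [-0.0, 0.917, 0.4, -0.0]
contact_force: [0.5, 1.5, -0.9]
gripper_width: 0.734
grasp_force: 87.1
t 22.5 tcp [0.5604 0.0363 0.1612] yaw 47.14 tilt 0.01 w 0.734 gf 87.1 F [ 0.5  1.5 -0.9]
.5603,.036,.154 -> [-0.03  0.01  0.72]
```

The ribs are in the slots with no resistance (underside about 119 mm). Next, down to the plungers and press.

```bash
python3 -m jog '[[0,0,0.2,0],[0,0,0.4,0],[0,0,0.6,0],[0,0,0.8,0],[0,0,0.8,0],[0,0,0.8,0]]'; python3 -m jog '[[0,0,0.15,0],[0,0,0.3,0],[0,0,0.45,0],[0,0,0.6,0],[0,0,0.7,0],[0,0,0.8,0],[0,0,0.8,0],[0,0,0.8,0],[0,0,0.8,0]]'; python3 d.py
```

```text
t: 23.0
eef_pos: [0.5603, 0.0363, 0.1531]
tool_rot: [-0.0, 0.917, 0.4, -0.0]
contact_force: [-0.5, 0.1, -1.6]
gripper_width: 0.725
grasp_force: 87.1
t: 23.75
eef_pos: [0.5608, 0.0364, 0.1461]
tool_rot: [0.0, 0.917, 0.4, 0.0]
contact_force: [-3.1, -1.4, 6.6]
gripper_width: 0.73
grasp_force: 87.2
t 23.75 tcp [0.5608 0.0364 0.1461] yaw 47.14 tilt 0.06 w 0.73 gf 87.2 F [-3.1 -1.4  6.6]
```

```bash
python3 -m jog '[[0,0,0.1,0],[0,0,0.2,0],[0,0,0.3,0],[0,0,0.4,0],[0,0,0.4,0],[0,0,0.4,0],[0,0,0.4,0]]'; python3 d.py
```

```text
t: 24.33
eef_pos: [0.5608, 0.0364, 0.1452]
tool_rot: [0.001, 0.917, 0.4, 0.001]
contact_force: [-12.2, -2.1, 32.7]
gripper_width: 0.732
grasp_force: 90.6
t 24.33 tcp [0.5608 0.0364 0.1452] yaw 47.12 tilt 0.11 w 0.732 gf 90.6 F [-12.2  -2.1  32.7]
```

Resistance rose sharply, so the flange is on the collar. I'll ease off 1 mm of command and check the picture before handing in.

```bash
python3 -m jog '[[0,0,-0.1,0],[0,0,-0.1,0],[0,0,-0.1,0],[0,0,-0.1,0]]'; python3 - <<'E'
from m2 import *
a=cam('scene');c={'P':cloud(a),'im':a['pixels']};save('end.png',a['pixels'][120:320,200:400],3)
p,i=near(c,.5603,.036,.031,.17,.185);print('domeTop z',len(p),np.median(p[:,2]),'want .178')
p,i=near(c,.56,.035,.06,.03,.115);print('house',fit(p[i[:,0]-i[:,2]>40],.0485))
p,i=near(c,.56,.035,.04,.135,.172);k=i[:,0]-i[:,2]>5;print('dome',fit(p[k],.032))
p,i=near(c,.53,.249,.022,.12,.187);print('brush',fit(p,.008))
E
python3 d.py
```

```text
t: 24.67
eef_pos: [0.5608, 0.0364, 0.1453]
tool_rot: [0.001, 0.917, 0.4, 0.001]
contact_force: [-9.7, -2.1, 25.4]
gripper_width: 0.73
grasp_force: 89.4
domeTop z 330 0.17746167010099712 want .178
house (array([0.5579, 0.0331]), 1163, np.float64(0.0014))
dome (array([0.5586, 0.0343]), 385, np.float64(0.0012))
brush (array([0.5277, 0.2487]), 205, np.float64(0.0011))
t 24.72 tcp [0.5608 0.0364 0.1453] yaw 47.13 tilt 0.09 w 0.726 gf 89.5 F [-10.5  -1.9  25.8]
```

View pics/end.png

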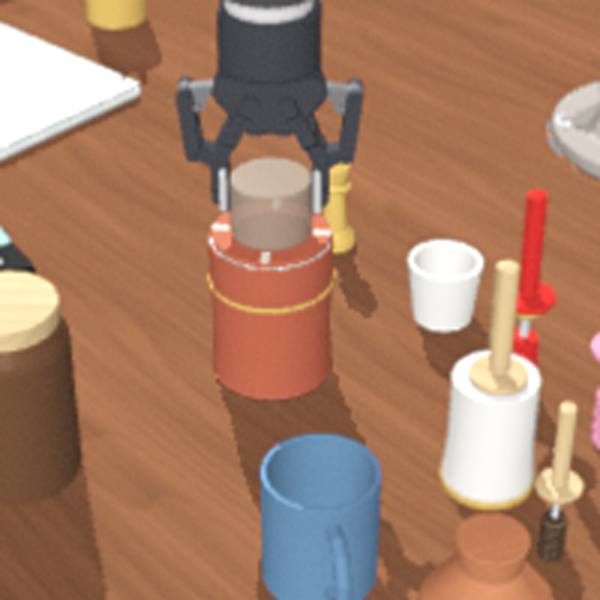

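The lid sits flush on the collar at (270,235) with the gripper holding it, and the brush stands upright in its stand at (495,400).

```bash
python3 -c "from station import bot; print(bot.hand_in())"
```

```text
the job is handed in; nothing more can be done
None
```

I brushed the bowl with two full strokes, put the brush back upright in its stand, pressed the lid fully home and kept holding it down, and handed in at about 25 s of the 64 s; the judge returned no verdict, but my last measurements showed everything in place.

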